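# Stand the ballasted floats heavy end down under the microscope bridge

### The arm

A 6-joint arm with a two-finger parallel gripper is mounted at the origin on the work surface. World frame = base frame: x ahead of the robot, y to its left, z up, the work surface at z = 0. Lengths are in mm, angles in rad, forces in N, time in s.
With the tool pointing down it reaches from about 275 to 875 mm from the base axis. Payload 12.5 kg.
Tool frame: the origin (TCP) lies on the centre line of the jaws, within the pads' length; the fingertips stand 25 mm ahead of it and the grasp point (between the pads) lies 6 mm ahead of it; x points along the fingers, y is the direction in which the jaws open and shut, and the axes are right-handed (so a half turn about x gives the same grasp; the last joint's range is limited). The gripper opens to 85 mm and grips with 20 to 120 N. Pads are 22 mm wide; open, the fingers measure 114 mm over their backs; the gripper's body (76 mm by 85 mm) begins 54 mm behind the grasp point. The pads swing forward as they close: fully open they stand 13 mm farther back than shut.
Start: joints at [-1.245, 0.351, 1.652, -0, 1.139, -0.085], TCP at [219.656, -504.218, 256.29] pointing down, gripper open.
Joint ranges: [-2.75, 2.75], [-0.79, 2.1], [0.01, 2.65], [-1.57, 4.71], [0.07, 3.14], [-2.87, 2.87]. Speed limits (rad/s): [2.22, 2.22, 2.79, 3.14, 3.14, 3.14].

### API

Orientations are given as a unit quaternion [w, x, y, z].
In Python, from rig import r, grab_frame, hand_in gives the robot as it stands.
- The arm moves only by the tool drive_tool, never from a script. Its argument "steps" is a list of rows, each an object of numbers: "tx", "ty", "tz": the shift along the tool's x, y, z in mm; "wx", "wy", "wz": the turn, a rotation vector about the tool's x, y, z in rad; "gripper": the opening in per cent of the stroke, from 0 (shut) to 100 (fully open). In form: [{"tx": .., "ty": .., "tz": .., "wx": .., "wy": .., "wz": .., "gripper": ..}, ...]. A call has exactly 5 rows; each row is the pose to reach, as a shift and turn from the pose commanded when the call began, along the tool's axes at that moment; what a row does not reach only later rows make up. A row lasts 1/8 s, in which the tool goes at most 62.5 mm and 10.7 degrees, less where a joint would pass 70% of its speed; a pose out of reach is approached as far as the arm can. A call with a gripper value outside its range is refused whole. The fingers move at their own pace and stop on an object; the grip force is fixed at half the most. Time passes only in rows, so rows that repeat a pose let the fingers close, or fill a call up. It gives the time, the measured TCP pose, the force and the opening at its end, in the units of the state.
- r.get_obs(): the state, without advancing time (a new reading comes with each control period).
- grab_frame(name): name is "scene" or "side" or "wrist"; returns a dict with "pixels" (384x512x3 uint8, blue, green, red), "fx", "fy", "cx", "cy" (pixels), "rvec" (rotation vector, rad) and "tvec" (3), from world to camera coordinates, as OpenCV has them; the wrist camera has in their place "tool_from_camera" (4x4, takes a point from camera to tool coordinates, whose origin is the TCP and whose axes are the tool frame's). Camera axes: x right, y down, z forward; pixel columns grow to the right and rows downward; lengths in mm; the calibration is good to about 2 mm. A picture is of the moment at which its call begins: read the wrist's pose just before it. There is no depth.
- hand_in(): hands the job in, once; it reports no verdict.
The state is a dict: "time": time; "joint_pos": joint angles; "joint_vel": joint speeds; "joint_torque": joint torques, N m; "position": TCP position; "eef_rot": TCP orientation; "wrist_force": force on the tool from outside, world axes, zero at the start; "moment": the same for the moment, N m; "finger_gap": finger opening in mm.
Only numpy, scipy, OpenCV 4.12 (cv2) and the standard library are available. Lean on these libraries where they do the work, as an engineer would, in place of code of your own. Each camera call takes 0.05 s, during which the arm holds its last target. There are 200 camera calls.

### The job

Two level floats, one red and one blue, lie in cradles beside the inspection stage; each has its ballast hidden in one end. Take them one after the other, lift each so that it balances in the grip and hangs heavy end down, then set it down gently on that end in the middle of the round pad of its own colour below the microscope bridge, so that both are left standing upright and still by themselves. Do not bump the microscope or the stage with the robot, nor disturb anything else on the table.

Things in the scene. Friction and masses are not known exactly. Their poses are not given: they have to be found in the camera images.
- float_red_mid (a point): centre of the red float: smooth red tube 100 mm long, 32 mm across, two black bands, x axis along it, y along its axle. Starts level in its cradle, centre 41 mm up. Ends look alike, domed (radius 36 mm): it stands by itself on the heavy end, topples from the light one. Shell 55 g; a 125 g ballast is hidden in one end, which one is not told; masses vary a little
- axle_red_end (a point): tip of one end of the steel axle across the middle of the red float: two round ends 14 mm across stick out 10 mm each side along the float's +y and -y, 52 mm over both; this tip is 26 mm from the centre. The float turns freely on the axle: held by both axle ends only, it swings and hangs heavy end down, still in about two seconds; the light end then stands 50 mm above the axle between the fingers
- cradle_red: fixed grey cradle of the red float; origin on the table under its centre, x along the float. Block 118 mm long, 46 mm wide; trough floor 25 mm up, 38 mm wide between side lips up to 32.5 mm, which lie below the axle ends; these overhang the block by 3 mm each side; its ends are open
- pad_red (a point): middle of the top face of the round red pad, 52 mm in diameter, 18 mm above the table, on the stage's plate; axes as the stage's
- nosepiece_red (a point): middle of the underside of the dark nosepiece disc over the near part of the red pad: 80 mm across (83 with its ring), underside 152 mm, top 174 mm above the table, centre 32 mm from the pad's middle along the stage's x, so it reaches 8 mm past the pad's middle. A gripper pointing straight down hits it; one whose body leans over to -x, away from the robot, by 35 to 45 degrees clears it. A 28 mm objective hangs from it down to 118 mm, 24 mm farther along x
- float_blue_mid (a point): centre of the blue float: smooth blue tube 100 mm long, 32 mm across, two black bands, x axis along it, y along its axle. Starts level in its cradle, centre 41 mm up. Ends look alike, domed (radius 36 mm): it stands by itself on the heavy end, topples from the light one. Shell 55 g; a 125 g ballast is hidden in one end, which one is not told; masses vary a little
- axle_blue_end (a point): tip of one end of the steel axle across the middle of the blue float: two round ends 14 mm across stick out 10 mm each side along the float's +y and -y, 52 mm over both; this tip is 26 mm from the centre. The float turns freely on the axle: held by both axle ends only, it swings and hangs heavy end down, still in about two seconds; the light end then stands 50 mm above the axle between the fingers
- cradle_blue: fixed grey cradle of the blue float; origin on the table under its centre, x along the float. Block 118 mm long, 46 mm wide; trough floor 25 mm up, 38 mm wide between side lips up to 32.5 mm, which lie below the axle ends; these overhang the block by 3 mm each side; its ends are open
- pad_blue (a point): middle of the top face of the round blue pad, 52 mm in diameter, 18 mm above the table, on the stage's plate; axes as the stage's
- nosepiece_blue (a point): middle of the underside of the dark nosepiece disc over the near part of the blue pad: 80 mm across (83 with its ring), underside 152 mm, top 174 mm above the table, centre 32 mm from the pad's middle along the stage's x, so it reaches 8 mm past the pad's middle. A gripper pointing straight down hits it; one whose body leans over to -x, away from the robot, by 35 to 45 degrees clears it. A 28 mm objective hangs from it down to 118 mm, 24 mm farther along x
- stage: fixed inspection stage; origin on the table under the middle of its aluminium plate (220 mm along x, 270 along y, 12 mm thick). x points towards the robot, z up; its open side is at -x, away from the robot. Pads at x = -60 mm, y = +70 (red) and -70 mm (blue). Bridge beam on two posts at x = 62 to 108 mm, up to 202 mm; arms with knobs, up to 200 mm, join it to the nosepieces
- wash_bottle: bystander, to be left alone: clear wash bottle with a red cap, 58 mm across, 165 mm high; origin at the centre of its underside
- resist_jar: bystander, to be left alone: amber glass jar with a black cap, 64 mm across, 110 mm high; origin at the centre of its underside
- beaker: bystander, to be left alone: open glass beaker, 64 mm across, 75 mm high; origin at the centre of its underside
- wafer_box: bystander, to be left alone: flat green box, 85 x 85 x 30 mm; origin at the centre of its underside
- loupe: bystander, to be left alone: black magnifier, 44 mm across, 48 mm high; origin at the centre of its underside
- wipe_can: bystander, to be left alone: metal can, 54 mm across, 100 mm high; origin at the centre of its underside
- dish: bystander, to be left alone: shallow glass dish, 80 mm across, 18 mm high; origin at the centre of its underside

How it is judged (in metres and radians):
On the way, in this order (a step that is already met when the one before it is completed fails the run):
1. a float is held clear of its cradle, its middle at least 85 mm above the table, and hangs roughly upright in the grip (((height (world z) of float_red_mid above 0.085 m and angle between the x axis of float_red_mid and the z axis of stage, either way round below 0.45 rad and contact force between the fingers and float_red above 1 N) or (height (world z) of float_blue_mid above 0.085 m and angle between the x axis of float_blue_mid and the z axis of stage, either way round below 0.45 rad and contact force between the fingers and float_blue above 1 N))), for 0.2 s.
2. with one float standing on its own pad, the other is held clear (middle at least 85 mm up) and hangs roughly upright in the grip ((((horizontal distance between float_red_mid and pad_red below 0.02 m and z of float_red_mid in the frame of pad_red between 0.044 and 0.056 m and angle between the x axis of float_red_mid and the z axis of stage, either way round below 0.14 rad and linear speed of float_red below 0.03 m/s) and (height (world z) of float_blue_mid above 0.085 m and angle between the x axis of float_blue_mid and the z axis of stage, either way round below 0.45 rad and contact force between the fingers and float_blue above 1 N)) or ((horizontal distance between float_blue_mid and pad_blue below 0.02 m and z of float_blue_mid in the frame of pad_blue between 0.044 and 0.056 m and angle between the x axis of float_blue_mid and the z axis of stage, either way round below 0.14 rad and linear speed of float_blue below 0.03 m/s) and (height (world z) of float_red_mid above 0.085 m and angle between the x axis of float_red_mid and the z axis of stage, either way round below 0.45 rad and contact force between the fingers and float_red above 1 N)))), for 0.2 s.
At the end, for the whole second after the job is handed in: Each float stands on the pad of its own colour, released and still (slower than 30 mm/s), its middle within 20 mm of the pad's middle seen from above and 44 to 56 mm above the pad's top, its axis within 8 degrees of upright (horizontal distance between float_red_mid and pad_red below 0.02 m and z of float_red_mid in the frame of pad_red between 0.044 and 0.056 m and angle between the x axis of each of float_red_mid, float_blue_mid and the z axis of stage, either way round below 0.14 rad and linear speed of each of float_red, float_blue below 0.03 m/s and horizontal distance between float_blue_mid and pad_blue below 0.02 m and z of float_blue_mid in the frame of pad_blue between 0.044 and 0.056 m); the robot touches nothing.
It fails at once if the robot bumps the stage or its microscope (more than 10 N) (contact force between any of the arm, the fingers and stage above 10 N).
It fails at once if a bystander is moved more than 20 mm or tipped over (distance of any of wash_bottle, resist_jar, beaker, wafer_box, loupe, wipe_can, dish from where it was at the start of the episode above 0.02 m or angle between any of wash_bottle, resist_jar, beaker, wafer_box, loupe, wipe_can, dish's own z axis and vertical above 0.5 rad).
It fails at once if a float is banged on the stage (more than 35 N) (contact force between any of float_red, float_blue and stage above 35 N).
It also fails if it takes over 72 s, if anything falls off the work surface, if the arm or the gripper's body presses on something with over 40 N, if the wrist force passes 120 N, or if a joint passes its speed limit or range.

## Working session

There is one attempt and no reset: what is moved stays moved. The work goes in short steps, Python scripts to look and compute and a tool call to move; the robot and the scene stay as the last step left them, time stands still between calls to the robot, and variables do not carry over. Pictures are saved under pics/ and viewed, about 8 in all and at most 12, crops included, and the job is handed in when it is done.

Besides the shell and the picture viewer there is one more tool, called after "Request:" as name(argument=value, ...), one argument or row to a line, values as JSON. drive_tool: Moves the arm, as the interface text tells. Its arguments: {"type":"object","properties":{"steps":{"type":"array"}},"required":["steps"]}

```bash
mkdir -p pics; ls
python3 - <<'E'
from rig import r, grab_frame
import cv2, numpy as np, pickle
o=r.get_obs(); print(o)
F={}
for n in ("scene","side","wrist"):
    f=grab_frame(n); F[n]=f; cv2.imwrite(f"pics/{n}0.png",f["pixels"]); print(n,{k:np.round(v,3).tolist() for k,v in f.items() if k!="pixels"})
pickle.dump((o,F),open("f0.pkl","wb"))
E
```

```text
pics
{'time': 0.0, 'joint_pos': array([-1.24459088e+00,  3.51222952e-01,  1.65241084e+00, -3.07030860e-05,
        1.13911104e+00, -8.45831921e-02]), 'joint_vel': array([-0.00048362, -0.0006138 ,  0.00070654, -0.0001866 ,  0.00085377,
       -0.00178683]), 'joint_torque': array([-4.61372954e-03, -5.06105769e+01, -2.91408169e+01, -3.46585311e-04,
        4.47012702e-03,  1.02414964e-05]), 'position': array([ 219.5625682 , -503.94820928,  255.77071938]), 'eef_rot': array([-0.14381792, -0.69218393, -0.14462432,  0.69230168]), 'wrist_force': array([-0.07748159, -0.20817202,  0.54800526]), 'moment': array([-0.04030034, -0.00413925,  0.0039085 ]), 'finger_gap': 85.28328566641574}
scene {'fx': 374.249, 'fy': 374.249, 'cx': 256.121, 'cy': 187.912, 'rvec': [0.972, 2.4, -1.121], 'tvec': [396.233, -150.134, 1402.114]}
side {'fx': 359.057, 'fy': 359.057, 'cx': 252.931, 'cy': 195.759, 'rvec': [2.108, -0.057, 0.015], 'tvec': [-536.729, 123.765, 1347.6]}
wrist {'fx': 316.697, 'fy': 316.697, 'cx': 258.101, 'cy': 191.902, 'tool_from_camera': [[0.0, -0.298, 0.955, -117.405], [1.0, -0.0, -0.0, 0.414], [0.0, 0.955, 0.298, -76.976], [0.0, 0.0, 0.0, 1.0]]}
```

View pics/scene0.png

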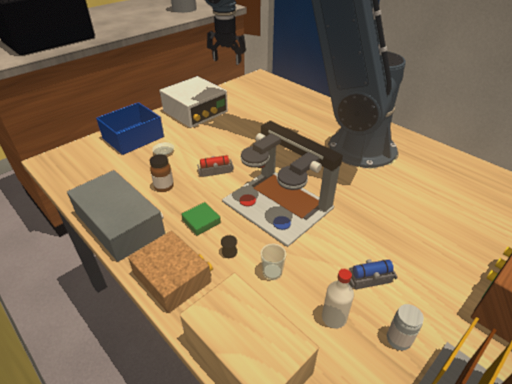

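View pics/side0.png

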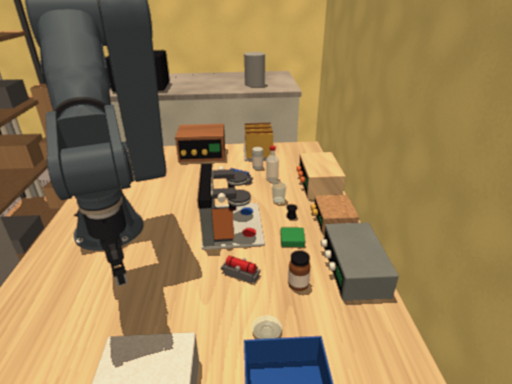

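The scene view shows the red float at about (215,165), the blue float at (373,272), the red pad at (248,200) and the blue pad at (283,223). The side view shows the red float at (240,266), with the pads at about (249,232) and (247,211).

```bash
cat > h.py <<'E'
import cv2, numpy as np
from scipy.spatial.transform import Rotation as R
def cam(f,o=None):
    """returns camera-to-world rotation and centre"""
    if "rvec" in f:
        M=cv2.Rodrigues(np.array(f["rvec"],float))[0]; return M.T, -M.T@np.array(f["tvec"]).ravel()
    q=o["eef_rot"]; T=R.from_quat([q[1],q[2],q[3],q[0]]).as_matrix(); C=np.array(f["tool_from_camera"])
    return T@C[:3,:3], T@C[:3,3]+o["position"]
def onplane(f,uv,z,o=None):
    A,c=cam(f,o); uv=np.atleast_2d(uv).astype(float)
    d=np.c_[(uv[:,0]-f["cx"])/f["fx"],(uv[:,1]-f["cy"])/f["fy"],np.ones(len(uv))]@A.T
    return c+d*((z-c[2])/d[:,2])[:,None]
def proj(f,P,o=None):
    A,c=cam(f,o); p=(np.atleast_2d(P)-c)@A
    return np.c_[f["fx"]*p[:,0]/p[:,2]+f["cx"],f["fy"]*p[:,1]/p[:,2]+f["cy"]]
def mask(f,col):
    h=cv2.cvtColor(f["pixels"],cv2.COLOR_BGR2HSV)
    if col=="red": return cv2.inRange(h,(0,170,70),(6,255,255))|cv2.inRange(h,(174,170,70),(180,255,255))
    return cv2.inRange(h,(105,140,50),(128,255,255))
def blobs(f,col,amin=15,close=5):
    m=cv2.morphologyEx(mask(f,col),cv2.MORPH_CLOSE,np.ones((close,close)))
    n,l,s,c=cv2.connectedComponentsWithStats(m)
    return [(s[i,4],c[i],l==i) for i in range(1,n) if s[i,4]>=amin]
E
python3 - <<'E'
from h import *; import pickle
o,F=pickle.load(open("f0.pkl","rb"))
for n in ("scene","side"):
  print(n,cam(F[n])[1].round())
  for c in("red","blue"):
    for a,p,m in blobs(F[n],c):
      ys,xs=np.nonzero(m); v=cv2.fitLine(np.c_[xs,ys].astype(np.float32),2,0,.01,.01).ravel()
      print(c,a,p.round(1),"z41",onplane(F[n],p,44)[0].round(1),"z18",onplane(F[n],p,18)[0].round(1),"dir",(lambda q:np.degrees(np.arctan2(*(q[1]-q[0])[1::-1])).round(1))(onplane(F[n],[p-15*v[:2],p+15*v[:2]],44)))
E
```

```text
scene [1101.  565.  784.]
red 198 [214.1 160.7] z41 [ 486.2 -271.4   44. ] z18 [ 464.6 -300.8   18. ] dir 148.5
red 125 [247.2 200.1] z41 [542.4 -47.7  44. ] z18 [522.8 -69.2  18. ] dir 135.7
red 143 [344.5 275.4] z41 [560.  314.1  44. ] z18 [541.  305.3  18. ] dir 44.2
blue 1207 [296.   15.9] z41 [ -989.8 -1197.8    44. ] z18 [-1063.3 -1259.7    18. ] dir 67.5
blue 1917 [127.5 126.4] z41 [ 582.6 -677.    44. ] z18 [ 564.4 -720.6   18. ] dir 174.2
blue 295 [375.3 267.2] z41 [485.3 352.3  44. ] z18 [463.7 344.8  18. ] dir 144.2
side [  494. -1118.   790.]
red 18 [272.2 147.5] z41 [667.8 616.5  44. ] z18 [673.9 676.9  18. ] dir -4.3
red 76 [248.9 232.2] z41 [ 518.6 -113.7   44. ] z18 [519.4 -78.7  18. ] dir -0.8
red 260 [240.6 264. ] z41 [ 486.9 -275.4   44. ] z18 [ 486.7 -246.    18. ] dir -30.2
blue 47 [246.2 211. ] z41 [513.3  20.5  44. ] z18 [514.   60.2  18. ] dir 1.3
blue 3636 [286.2 361.5] z41 [ 585.2 -611.7   44. ] z18 [ 588.3 -594.    18. ] dir -5.3
```

```bash
cat >> h.py <<'E'
def pose(o):
    q=o["eef_rot"]; return R.from_quat([q[1],q[2],q[3],q[0]]), np.array(o["position"])
def tool(yaw,lean=0,az=None):
    """jaws (tool y) along world azimuth yaw (deg); body leans by lean deg towards yaw-90"""
    y=np.array([np.cos(np.radians(yaw)),np.sin(np.radians(yaw)),0]); x=np.array([0,0,-1.])
    M=np.c_[x,y,np.cross(x,y)]; d=np.cross(y,[0,0,1.])   # horizontal, azimuth yaw-90
    return R.from_rotvec(np.radians(lean)*np.cross([0,0,1.],d))*R.from_matrix(M)
def step(o,p,Rt):
    """tool-frame shift and turn from the present pose; p = wanted point of TCP"""
    T,p0=pose(o); t=T.inv().apply(np.array(p)-p0); w=(T.inv()*Rt).as_rotvec()
    print("t",t.round(1),"w",w.round(3),"deg",np.degrees(np.linalg.norm(w)).round(1))
E
python3 - <<'E'
from h import *; import pickle
o,F=pickle.load(open("f0.pkl","rb"))
T,p=pose(o); print(T.as_matrix().round(3))
f=F["scene"]
for n,uv,z in (("jar",(162,187),0),("beaker",(272,274),0),("loupe",(229,253),0),("wafer",(201,222),0),("bottle",(336,318),0),("can",(404,340),0),("dish",(163,152),0)): print(n,onplane(f,uv,z)[0].round())
for yaw in (60,-120): step(o,[487,-273,172],tool(yaw))
E
```

```text
[[-0.     0.399 -0.917]
 [ 0.001 -0.917 -0.399]
 [-1.    -0.001 -0.   ]]
jar [ 666. -325.    0.]
beaker [658. 167.   0.]
loupe [691.  38.   0.]
wafer [ 673. -108.    0.]
bottle [641. 356.   0.]
can [577. 493.   0.]
dish [ 551. -495.    0.]
t [  83.9 -104.8 -337.4] w [-2.207e+00 -1.000e-03  1.000e-03] deg 126.5
t [  83.9 -104.8 -337.4] w [0.934 0.    0.001] deg 53.5
```

Request:
drive_tool(
  steps=[
    {"tx": 17,"ty": -21,"tz": -60,"wx": 0.18,"wy": 0,"wz": 0,"gripper": 100},
    {"tx": 34,"ty": -42,"tz": -120,"wx": 0.36,"wy": 0,"wz": 0,"gripper": 100},
    {"tx": 50,"ty": -63,"tz": -180,"wx": 0.54,"wy": 0,"wz": 0,"gripper": 100},
    {"tx": 67,"ty": -84,"tz": -240,"wx": 0.72,"wy": 0,"wz": 0,"gripper": 100},
    {"tx": 84,"ty": -105,"tz": -300,"wx": 0.9,"wy": 0,"wz": 0,"gripper": 100},
  ],
)

```text
time: 0.78
position: [425.6, -313.7, 182.2]
eef_rot: [-0.158, 0.689, -0.158, -0.689]
wrist_force: [0.7, -1.1, 0.2]
finger_gap: 85.2
```

Run:
```python
from h import *; from rig import r
o=r.get_obs(); print(o["position"]); step(o,[487,-273,172],tool(-120))
```

```text
[ 425.58891218 -313.67703466  182.20962119]
t [ 10.2 -63.4 -37.5] w [ 0.072 -0.    -0.   ] deg 4.1
```

Request:
drive_tool(
  steps=[
    {"tx": 0,"ty": 0,"tz": -37,"wx": 0.034,"wy": 0,"wz": 0,"gripper": 100},
    {"tx": 0,"ty": 0,"tz": -37,"wx": 0.034,"wy": 0,"wz": 0,"gripper": 100},
    {"tx": 0,"ty": 0,"tz": -37,"wx": 0.034,"wy": 0,"wz": 0,"gripper": 100},
    {"tx": 0,"ty": 0,"tz": -37,"wx": 0.034,"wy": 0,"wz": 0,"gripper": 100},
    {"tx": 0,"ty": 0,"tz": -37,"wx": 0.034,"wy": 0,"wz": 0,"gripper": 100},
  ],
)

```text
time: 1.4
position: [457.4, -331.1, 182.9]
eef_rot: [-0.168, 0.687, -0.168, -0.687]
wrist_force: [-0.4, 0.2, 0.0]
finger_gap: 85.1
```

Run:
```python
from h import *; from rig import r, grab_frame
o=r.get_obs(); f=grab_frame("wrist"); print(o["position"]); step(o,[487,-273,172],tool(-120))
cv2.imwrite("pics/w1.png",f["pixels"])
for a,p,m in blobs(f,"red",60,15):
  ys,xs=np.nonzero(m); c,wh,an=cv2.minAreaRect(np.c_[xs,ys].astype(np.float32)); b=cv2.boxPoints((c,wh,an)); e=b[1]-b[0] if np.linalg.norm(b[1]-b[0])>np.linalg.norm(b[2]-b[1]) else b[2]-b[1]
  c=np.array(c); q=onplane(f,[c-e/2,c+e/2,c],41,o); d=q[1]-q[0]
  print(a,c.round(),wh,q[2].round(1),"len",np.linalg.norm(d).round(1),"az",np.degrees(np.arctan2(d[1],d[0])).round(1))
```

```text
[ 457.37399676 -331.09865269  182.86820936]
t [ 10.9 -65.2   0.6] w [ 0.043 -0.    -0.   ] deg 2.5
4103 [178. 186.] (115.19964599609375, 38.20795822143555) [ 490.7 -270.5   41. ] len 102.7 az 149.9
743 [ 10. 240.] (43.0, 21.0) [ 516.4 -109.5   41. ] len 43.9 az 139.3
```

View pics/w1.png

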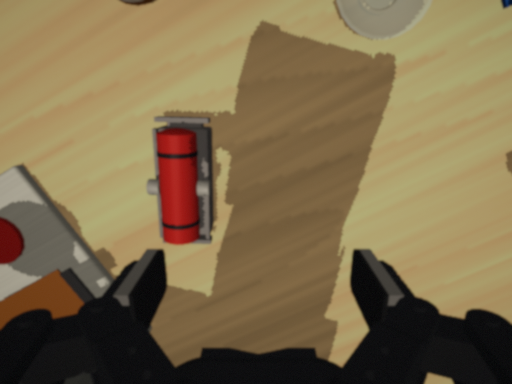

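Wrist view: the red float is centred at (178,186) with axle ends at (153,187) and (203,187), lying square to the tool. Next I'll centre above it.

Request:
drive_tool(
  steps=[
    {"tx": 3,"ty": -34,"tz": -1,"wx": 0.043,"wy": 0,"wz": 0,"gripper": 100},
    {"tx": 6,"ty": -68,"tz": -1,"wx": 0.043,"wy": 0,"wz": 0,"gripper": 100},
    {"tx": 11,"ty": -68,"tz": -1,"wx": 0.043,"wy": 0,"wz": 0,"gripper": 100},
    {"tx": 11,"ty": -68,"tz": -1,"wx": 0.043,"wy": 0,"wz": 0,"gripper": 100},
    {"tx": 11,"ty": -68,"tz": -1,"wx": 0.043,"wy": 0,"wz": 0,"gripper": 100},
  ],
)

```text
time: 2.08
position: [489.8, -271.9, 171.8]
eef_rot: [-0.183, 0.683, -0.183, -0.683]
wrist_force: [0.5, -0.2, 0.4]
finger_gap: 85.5
```

```bash
cat > fl.py <<'E'
from h import *; from rig import r, grab_frame; import sys
col,yaw=sys.argv[1],float(sys.argv[2])
o=r.get_obs(); f=grab_frame("wrist"); print(o["position"],o["joint_pos"].round(2))
cv2.imwrite("pics/fl.png",f["pixels"])
for a,p,m in blobs(f,col,1500,15):
  ys,xs=np.nonzero(m); c,wh,an=cv2.minAreaRect(np.c_[xs,ys].astype(np.float32)); b=cv2.boxPoints((c,wh,an)); e=b[1]-b[0] if np.linalg.norm(b[1]-b[0])>np.linalg.norm(b[2]-b[1]) else b[2]-b[1]
  c=np.array(c); q=onplane(f,[c-e/2,c+e/2,c],41,o); d=q[1]-q[0]; az=np.degrees(np.arctan2(d[1],d[0]))
  print(a,c.round(),wh,q[2].round(1),"len",np.linalg.norm(d).round(1),"az",az.round(1))
  Y=min((az+90*k for k in(-3,-1,1,3)),key=lambda t:abs((t-yaw+180)%360-180))
  step(o,[*q[2,:2],47],tool(Y))
E
python3 fl.py red -120
```

```text
[ 489.80525597 -271.91257518  171.81010364] [-0.59  0.47  1.7  -0.    0.97  1.5 ]
4337 [257. 192.] (119.0, 38.0) [ 490.3 -270.6   41. ] len 102.7 az 149.9
t [124.8  -1.4   0.3] w [ 0.001 -0.    -0.   ] deg 0.1
1976 [ 62. 254.] (46.0, 53.0) [526.3 -93.6  41. ] len 46.5 az -120.0
t [ 124.8 -172.7   57.6] w [ 1.571 -0.     0.   ] deg 90.0
```

Request:
drive_tool(
  steps=[
    {"tx": 40,"ty": -1.4,"tz": 0,"wx": 0,"wy": 0,"wz": 0,"gripper": 100},
    {"tx": 80,"ty": -1.4,"tz": 0,"wx": 0,"wy": 0,"wz": 0,"gripper": 100},
    {"tx": 110,"ty": -1.4,"tz": 0,"wx": 0,"wy": 0,"wz": 0,"gripper": 100},
    {"tx": 124,"ty": -1.4,"tz": 0,"wx": 0,"wy": 0,"wz": 0,"gripper": 100},
    {"tx": 124,"ty": -1.4,"tz": 0,"wx": 0,"wy": 0,"wz": 0,"gripper": 100},
  ],
)

```text
time: 2.75
position: [490.6, -270.1, 47.5]
eef_rot: [0.183, -0.683, 0.183, 0.683]
wrist_force: [0.1, -0.1, 0.1]
finger_gap: 85.6
```

Request:
drive_tool(
  steps=[
    {"tx": 0,"ty": 0,"tz": 0,"wx": 0,"wy": 0,"wz": 0,"gripper": 40},
    {"tx": 0,"ty": 0,"tz": 0,"wx": 0,"wy": 0,"wz": 0,"gripper": 40},
    {"tx": 0,"ty": 0,"tz": 0,"wx": 0,"wy": 0,"wz": 0,"gripper": 40},
    {"tx": 0,"ty": 0,"tz": 0,"wx": 0,"wy": 0,"wz": 0,"gripper": 40},
    {"tx": 0,"ty": 0,"tz": 0,"wx": 0,"wy": 0,"wz": 0,"gripper": 40},
  ],
)

```text
time: 3.38
position: [491.4, -270.2, 49.2]
eef_rot: [-0.182, 0.684, -0.183, -0.682]
wrist_force: [-1.4, 0.5, 9.7]
finger_gap: 50.2
```

Run:
```python
from h import *; from rig import r, grab_frame
o=r.get_obs(); f=grab_frame("wrist"); print(o["position"],o["finger_gap"],o["wrist_force"])
cv2.imwrite("pics/w2.png",f["pixels"])
```

```text
[ 491.40931312 -270.24995183   49.17812348] 50.23730434890686 [-1.44598967  0.53789606  9.72102907]
```

View pics/w2.png

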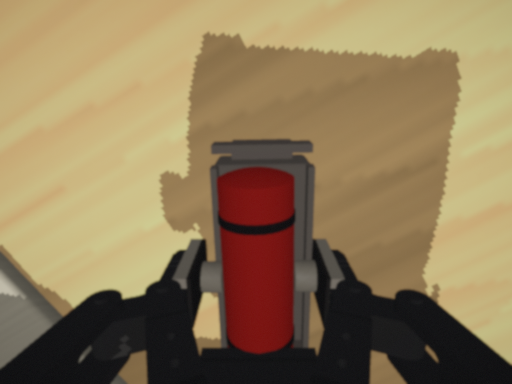

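The axle ends, at (210,277) and (305,277), are between the pads. Now lifting.

Request:
drive_tool(
  steps=[
    {"tx": -12,"ty": 0,"tz": 0,"wx": 0,"wy": 0,"wz": 0,"gripper": 30},
    {"tx": -32,"ty": 0,"tz": 0,"wx": 0,"wy": 0,"wz": 0,"gripper": 30},
    {"tx": -60,"ty": 0,"tz": 0,"wx": 0,"wy": 0,"wz": 0,"gripper": 30},
    {"tx": -90,"ty": 0,"tz": 0,"wx": 0,"wy": 0,"wz": 0,"gripper": 30},
    {"tx": -115,"ty": 0,"tz": 0,"wx": 0,"wy": 0,"wz": 0,"gripper": 30},
  ],
)

```text
time: 4.05
position: [490.9, -269.9, 164.6]
eef_rot: [-0.183, 0.683, -0.183, -0.683]
wrist_force: [0.7, 0.6, -1.4]
finger_gap: 50.3
```

Request:
drive_tool(
  steps=[
    {"tx": -10,"ty": 0,"tz": 0,"wx": 0,"wy": 0,"wz": 0,"gripper": 30},
    {"tx": -10,"ty": 0,"tz": 0,"wx": 0,"wy": 0,"wz": 0,"gripper": 30},
    {"tx": -10,"ty": 0,"tz": 0,"wx": 0,"wy": 0,"wz": 0,"gripper": 30},
    {"tx": -10,"ty": 0,"tz": 0,"wx": 0,"wy": 0,"wz": 0,"gripper": 30},
    {"tx": -10,"ty": 0,"tz": 0,"wx": 0,"wy": 0,"wz": 0,"gripper": 30},
  ],
)

```text
time: 4.68
position: [490.7, -269.8, 172.2]
eef_rot: [0.183, -0.683, 0.183, 0.683]
wrist_force: [0.9, -1.0, -2.9]
finger_gap: 50.4
```

Run:
```python
from h import *; from rig import r, grab_frame
o=r.get_obs(); f=grab_frame("wrist"); s=grab_frame("side"); print(o["position"],o["finger_gap"],o["wrist_force"],o["joint_pos"].round(2))
cv2.imwrite("pics/w3.png",np.hstack([f["pixels"],cv2.resize(s["pixels"][170:320,180:300],(307,384))])[:, :800])
m=max(blobs(f,"red",300),key=lambda b:b[0]); print([ (b[0],b[1]) for b in blobs(f,"red",300)])
```

```text
[ 490.68260077 -269.81131807  172.16547259] 50.36261889799684 [ 0.89279936 -1.02375379 -2.89930061] [-0.59  0.47  1.7   0.    0.97  1.51]
[(np.int32(3687), array([259.60998101, 250.6799566 ])), (np.int32(1965), array([ 64.35368957, 253.15318066])), (np.int32(5200), array([255.16365385, 320.89269231]))]
```

View pics/w3.png

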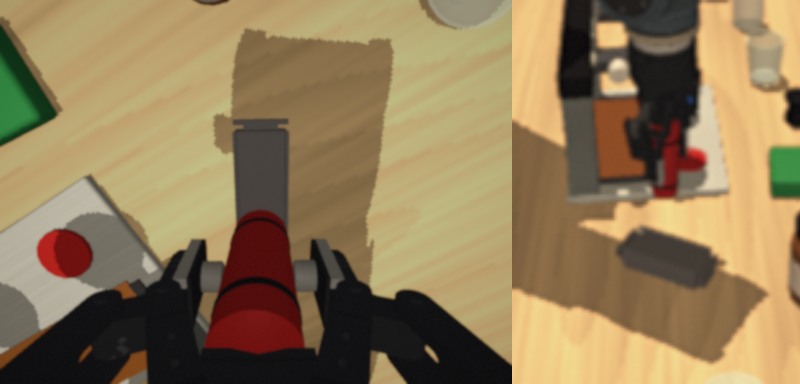

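The red float hangs upright between the fingers in both views, clear of its cradle. The red pad is at (64,253) and the plate corner at (90,178). Next I'll locate the pad and the stage yaw.

Run:
```python
from h import *; from rig import r, grab_frame; import pickle
o=r.get_obs(); f=grab_frame("wrist")
a,p,m=[b for b in blobs(f,"red",300) if b[1][0]<120][0]
ys,xs=np.nonzero(m); el=cv2.fitEllipse(cv2.convexHull(np.c_[xs,ys].astype(np.float32))); print("pad",onplane(f,p,18,o)[0].round(1),onplane(f,el[0],18,o)[0].round(1),el)
g=cv2.cvtColor(f["pixels"],cv2.COLOR_BGR2GRAY); L=cv2.createLineSegmentDetector().detect(g)[0][:,0]
for l in L:
  if np.hypot(l[2]-l[0],l[3]-l[1])>30 and max(l[0],l[2])<230:
    q=onplane(f,l.reshape(2,2),12,o); d=q[1]-q[0]; print(l.round(),q.round(0)[:,:2].tolist(),np.degrees(np.arctan2(d[1],d[0])).round(1))
o0,F=pickle.load(open("f0.pkl","rb"))
for n in("scene","side"):
  for c in("red","blue"):
    for a,p,m in blobs(F[n],c,40,3):
      q=onplane(F[n],p,18)[0]
      if abs(q[1])<100: print(n,c,q.round(1))
```

```text
pad [523.3 -73.8  18. ] [523.4 -73.8  18. ] ((64.3918228149414, 253.2010498046875), (45.44200134277344, 54.666507720947266), 110.75535583496094)
[ 77. 304. 103. 288.] [[471.0, -41.0], [472.0, -76.0]] -87.4
[ 26. 346.  77. 305.] [[456.0, 42.0], [470.0, -41.0]] -80.9
[ 59. 115.  -0. 147.] [[627.0, -151.0], [632.0, -88.0]] 85.1
[203. 292. 193. 329.] [[418.0, -162.0], [385.0, -128.0]] 134.3
[209. 322. 224. 269.] [[383.0, -147.0], [430.0, -195.0]] -45.5
[ 91. 175. 162. 264.] [[572.0, -142.0], [465.0, -145.0]] -178.3
[147. 382. 146. 351.] [[350.0, -43.0], [386.0, -68.0]] -34.7
[161. 271.  84. 177.] [[459.0, -139.0], [574.0, -135.0]] 2.2
[186. 277. 201. 241.] [[441.0, -157.0], [467.0, -192.0]] -52.3
[ 28.  61.  59. 111.] [[673.0, -158.0], [630.0, -154.0]] 174.7
[  5. 282.  31. 300.] [[527.0, 5.0], [499.0, -3.0]] -164.3
[ 1. 24. 20. 55.] [[704.0, -158.0], [680.0, -155.0]] 174.6
[131. 355. 110. 383.] [[390.0, -51.0], [369.0, -5.0]] 114.4
[ -0. 369.  26. 347.] [[447.0, 88.0], [455.0, 43.0]] -80.1
[ 81. 180.   0. 234.] [[572.0, -131.0], [569.0, -29.0]] 91.8
[ -0. 139.  37. 119.] [[637.0, -93.0], [634.0, -133.0]] -95.4
[ 38. 116.  -1.  55.] [[635.0, -136.0], [688.0, -141.0]] -6.0
[  6. 226.  65. 187.] [[573.0, -39.0], [575.0, -113.0]] -88.2
scene red [522.5 -68.2  18. ]
side red [519.4 -78.7  18. ]
side blue [514.   60.2  18. ]
```

```bash
cat > go.py <<'E'
# usage: go.py yaw lean ax ay az [ahead]: steps to bring the axle (ahead mm before the TCP) to a point
from h import *; from rig import r; import sys
yaw,lean,x,y,z=map(float,sys.argv[1:6]); a=float(sys.argv[6]) if len(sys.argv)>6 else 8
o=r.get_obs(); Rt=tool(yaw,lean); T,p=pose(o)
print("axle now",(p+a*T.as_matrix()[:,0]).round(1),"target x-axis",Rt.as_matrix()[:,0].round(2),"F",o["wrist_force"].round(1),"j",o["joint_pos"].round(2))
step(o,np.array([x,y,z])-a*Rt.as_matrix()[:,0],Rt)
E
python3 go.py -88 -42 585 -220 165
```

```text
axle now [ 490.8 -269.9  164.5] target x-axis [-0.67 -0.02 -0.74] F [ 0.2  0.2 -1.9] j [-0.59  0.47  1.7   0.    0.97  1.51]
t [  1.5 -93.1 -61.3] w [-0.532 -0.713  0.204] deg 52.3
```

Request:
drive_tool(
  steps=[
    {"tx": 0.3,"ty": -18,"tz": -12,"wx": -0.1,"wy": -0.14,"wz": 0.04,"gripper": 30},
    {"tx": 0.6,"ty": -37,"tz": -24,"wx": -0.2,"wy": -0.28,"wz": 0.08,"gripper": 30},
    {"tx": 0.9,"ty": -56,"tz": -37,"wx": -0.31,"wy": -0.43,"wz": 0.12,"gripper": 30},
    {"tx": 1.2,"ty": -75,"tz": -49,"wx": -0.42,"wy": -0.57,"wz": 0.16,"gripper": 30},
    {"tx": 1.5,"ty": -93,"tz": -61,"wx": -0.532,"wy": -0.713,"wz": 0.204,"gripper": 30},
  ],
)

```text
time: 5.45
position: [591.0, -219.6, 171.2]
eef_rot: [-0.017, -0.405, -0.008, 0.914]
wrist_force: [0.3, -1.0, -2.6]
finger_gap: 50.3
```

```bash
python3 go.py -88 -42 585 -72 130
```

```text
axle now [ 585.6 -219.8  165.3] target x-axis [-0.67 -0.02 -0.74] F [ 0.3 -1.  -2.6] j [-0.34  0.93  1.03 -0.26  1.88  1.21]
t [  23.  -147.6  -27.5] w [ 0.003  0.003 -0.001] deg 0.2
```

Request:
drive_tool(
  steps=[
    {"tx": 4,"ty": -30,"tz": -5,"wx": 0,"wy": 0,"wz": 0,"gripper": 30},
    {"tx": 9,"ty": -65,"tz": -11,"wx": 0,"wy": 0,"wz": 0,"gripper": 30},
    {"tx": 14,"ty": -100,"tz": -16,"wx": 0,"wy": 0,"wz": 0,"gripper": 30},
    {"tx": 19,"ty": -130,"tz": -22,"wx": 0,"wy": 0,"wz": 0,"gripper": 30},
    {"tx": 23,"ty": -147.5,"tz": -27.5,"wx": 0,"wy": 0,"wz": 0,"gripper": 30},
  ],
)

```text
time: 6.08
position: [590.1, -70.9, 135.3]
eef_rot: [-0.016, -0.407, -0.007, 0.913]
wrist_force: [-0.7, 0.1, -0.7]
finger_gap: 50.3
```

```bash
python3 go.py -88 -42 570 -72 75
python3 - <<'E'
from h import *; from rig import r, grab_frame
o=r.get_obs(); f=grab_frame("wrist"); cv2.imwrite("pics/w4.png",f["pixels"])
for c in("red","blue"):
  for a,p,m in blobs(f,c,150): print(c,a,p.round(),onplane(f,p,18,o)[0].round(1))
print(proj(f,[[523,-74,18],[517,66,18]],o).round())
E
```

```text
axle now [584.8 -71.1 129.3] target x-axis [-0.67 -0.02 -0.74] F [-0.7  0.1 -0.7] j [-0.15  0.91  1.15 -0.13  1.8   1.4 ]
t [ 50.3   0.4 -25.3] w [ 0.001 -0.001 -0.   ] deg 0.1
red 3503 [256. 166.] [509.5 -72.2  18. ]
red 9077 [258. 275.] [189.9 -85.   18. ]
blue 2092 [ 80. 152.] [524.3  66.1  18. ]
blue 925 [484. 330.] [-476.1 -918.8   18. ]
blue 769 [383. 370.] [-5965. -2632.    18.]
[[259. 157.]
 [ 84. 157.]]
```

View pics/w4.png

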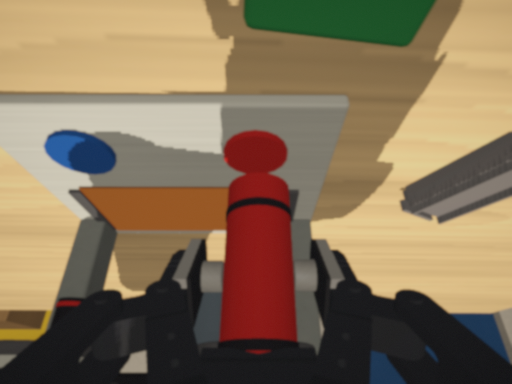

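The wrist view shows the red pad at about (255,152), the blue pad at (80,152) and the hanging float's lower end near (258,178). The leaned view puts the pad about 3 mm farther out than the vertical view did, so I'll aim between the two at (525,-72.5).

Request:
drive_tool(
  steps=[
    {"tx": 12,"ty": 0,"tz": -6,"wx": 0,"wy": 0,"wz": 0,"gripper": 30},
    {"tx": 24,"ty": 0,"tz": -12,"wx": 0,"wy": 0,"wz": 0,"gripper": 30},
    {"tx": 36,"ty": 0,"tz": -18,"wx": 0,"wy": 0,"wz": 0,"gripper": 30},
    {"tx": 46,"ty": 0.4,"tz": -23,"wx": 0,"wy": 0,"wz": 0,"gripper": 30},
    {"tx": 50,"ty": 0.4,"tz": -25,"wx": 0,"wy": 0,"wz": 0,"gripper": 30},
  ],
)

```text
time: 6.75
position: [574.8, -73.3, 80.9]
eef_rot: [-0.016, -0.406, -0.007, 0.913]
wrist_force: [0.1, 0.0, -1.0]
finger_gap: 50.5
```

```bash
python3 go.py -88 -42 525 -72.5 74
```

```text
axle now [569.5 -73.5  75. ] target x-axis [-0.67 -0.02 -0.74] F [ 0.1  0.  -1. ] j [-0.16  0.96  1.21 -0.13  1.7   1.41]
t [30.5 -2.6 32.3] w [-0.  0.  0.] deg 0.0
```

Request:
drive_tool(
  steps=[
    {"tx": 5,"ty": -0.5,"tz": 5,"wx": 0,"wy": 0,"wz": 0,"gripper": 30},
    {"tx": 12,"ty": -1,"tz": 12,"wx": 0,"wy": 0,"wz": 0,"gripper": 30},
    {"tx": 19,"ty": -1.5,"tz": 20,"wx": 0,"wy": 0,"wz": 0,"gripper": 30},
    {"tx": 26,"ty": -2,"tz": 27.5,"wx": 0,"wy": 0,"wz": 0,"gripper": 30},
    {"tx": 30.5,"ty": -2.6,"tz": 32.3,"wx": 0,"wy": 0,"wz": 0,"gripper": 30},
  ],
)

```text
time: 7.38
position: [530.1, -72.1, 81.0]
eef_rot: [-0.016, -0.407, -0.007, 0.913]
wrist_force: [0.6, 0.4, -1.5]
finger_gap: 50.3
```

Request:
drive_tool(
  steps=[
    {"tx": 0,"ty": 0,"tz": 0,"wx": 0,"wy": 0,"wz": 0,"gripper": 30},
    {"tx": 0,"ty": 0,"tz": 0,"wx": 0,"wy": 0,"wz": 0,"gripper": 30},
    {"tx": 0,"ty": 0,"tz": 0,"wx": 0,"wy": 0,"wz": 0,"gripper": 30},
    {"tx": 0,"ty": 0,"tz": 0,"wx": 0,"wy": 0,"wz": 0,"gripper": 30},
    {"tx": 0,"ty": 0,"tz": 0,"wx": 0,"wy": 0,"wz": 0,"gripper": 30},
  ],
)

```text
time: 8.0
position: [530.8, -72.0, 80.7]
eef_rot: [-0.016, -0.407, -0.007, 0.913]
wrist_force: [-0.1, 0.7, -2.2]
finger_gap: 50.3
```

```bash
python3 go.py -88 -42 525 -72.5 69
python3 - <<'E'
from h import *; from rig import r, grab_frame
o=r.get_obs(); f=grab_frame("wrist"); s=grab_frame("scene"); cv2.imwrite("pics/w5.png",np.hstack([f["pixels"][:,80:430],cv2.resize(s["pixels"][130:250,190:340],(450,360))[:,:].copy() if 0 else cv2.copyMakeBorder(cv2.resize(s["pixels"][130:250,190:340],(450,360)),0,24,0,0,cv2.BORDER_CONSTANT)]))
E
```

```text
axle now [525.5 -72.2  74.7] target x-axis [-0.67 -0.02 -0.74] F [-0.1  0.7 -2.2] j [-0.16  0.89  1.36 -0.13  1.61  1.42]
t [ 4.6  0.2 -3.5] w [-0.    -0.001  0.   ] deg 0.0
```

View pics/w5.png

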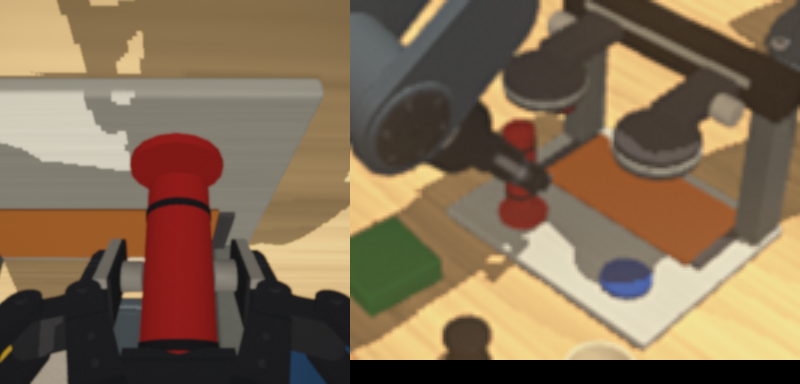

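The float is centred over the red pad in both views: float (178,200) and pad (177,160) in the wrist view. The top of the float clears the nosepiece. Now lowering.

Request:
drive_tool(
  steps=[
    {"tx": 1.2,"ty": 0,"tz": -1.0,"wx": 0,"wy": 0,"wz": 0,"gripper": 30},
    {"tx": 2.2,"ty": 0,"tz": -1.9,"wx": 0,"wy": 0,"wz": 0,"gripper": 30},
    {"tx": 3.2,"ty": 0,"tz": -2.7,"wx": 0,"wy": 0,"wz": 0,"gripper": 30},
    {"tx": 4,"ty": 0,"tz": -3.4,"wx": 0,"wy": 0,"wz": 0,"gripper": 30},
    {"tx": 4,"ty": 0,"tz": -3.4,"wx": 0,"wy": 0,"wz": 0,"gripper": 30},
  ],
)

```text
time: 8.72
position: [530.6, -72.0, 75.4]
eef_rot: [-0.016, -0.407, -0.007, 0.913]
wrist_force: [0.1, 0.1, -1.8]
finger_gap: 50.2
```

Request:
drive_tool(
  steps=[
    {"tx": 0,"ty": 0,"tz": 0,"wx": 0,"wy": 0,"wz": 0,"gripper": 30},
    {"tx": 0,"ty": 0,"tz": 0,"wx": 0,"wy": 0,"wz": 0,"gripper": 30},
    {"tx": 0.5,"ty": 0,"tz": -0.4,"wx": 0,"wy": 0,"wz": 0,"gripper": 30},
    {"tx": 0.8,"ty": 0,"tz": -0.7,"wx": 0,"wy": 0,"wz": 0,"gripper": 30},
    {"tx": 0.8,"ty": 0,"tz": -0.7,"wx": 0,"wy": 0,"wz": 0,"gripper": 30},
  ],
)

```text
time: 9.35
position: [530.6, -72.0, 74.4]
eef_rot: [-0.016, -0.407, -0.007, 0.913]
wrist_force: [0.3, -0.5, -2.0]
finger_gap: 50.5
```

Request:
drive_tool(
  steps=[
    {"tx": 0.4,"ty": 0,"tz": -0.3,"wx": 0,"wy": 0,"wz": 0,"gripper": 30},
    {"tx": 0.7,"ty": 0,"tz": -0.6,"wx": 0,"wy": 0,"wz": 0,"gripper": 30},
    {"tx": 0.7,"ty": 0,"tz": -0.6,"wx": 0,"wy": 0,"wz": 0,"gripper": 30},
    {"tx": 0.7,"ty": 0,"tz": -0.6,"wx": 0,"wy": 0,"wz": 0,"gripper": 30},
    {"tx": 0.7,"ty": 0,"tz": -0.6,"wx": 0,"wy": 0,"wz": 0,"gripper": 30},
  ],
)

```text
time: 9.98
position: [530.6, -72.1, 73.5]
eef_rot: [-0.016, -0.407, -0.007, 0.913]
wrist_force: [-0.3, 0.2, -2.5]
finger_gap: 50.5
```

Request:
drive_tool(
  steps=[
    {"tx": 0.4,"ty": 0,"tz": -0.3,"wx": 0,"wy": 0,"wz": 0,"gripper": 30},
    {"tx": 0.7,"ty": 0,"tz": -0.6,"wx": 0,"wy": 0,"wz": 0,"gripper": 30},
    {"tx": 0.7,"ty": 0,"tz": -0.6,"wx": 0,"wy": 0,"wz": 0,"gripper": 30},
    {"tx": 0.7,"ty": 0,"tz": -0.6,"wx": 0,"wy": 0,"wz": 0,"gripper": 30},
    {"tx": 0.7,"ty": 0,"tz": -0.6,"wx": 0,"wy": 0,"wz": 0,"gripper": 30},
  ],
)

```text
time: 10.6
position: [530.6, -72.1, 72.6]
eef_rot: [-0.016, -0.407, -0.007, 0.913]
wrist_force: [-0.6, 0.3, -2.8]
finger_gap: 50.4
```

Request:
drive_tool(
  steps=[
    {"tx": 0.4,"ty": 0,"tz": -0.3,"wx": 0,"wy": 0,"wz": 0,"gripper": 30},
    {"tx": 0.7,"ty": 0,"tz": -0.6,"wx": 0,"wy": 0,"wz": 0,"gripper": 30},
    {"tx": 0.7,"ty": 0,"tz": -0.6,"wx": 0,"wy": 0,"wz": 0,"gripper": 30},
    {"tx": 0.7,"ty": 0,"tz": -0.6,"wx": 0,"wy": 0,"wz": 0,"gripper": 30},
    {"tx": 0.7,"ty": 0,"tz": -0.6,"wx": 0,"wy": 0,"wz": 0,"gripper": 30},
  ],
)

```text
time: 11.22
position: [530.6, -72.1, 72.0]
eef_rot: [-0.016, -0.407, -0.007, 0.913]
wrist_force: [0.5, 0.3, 5.2]
finger_gap: 50.7
```

Request:
drive_tool(
  steps=[
    {"tx": 0.4,"ty": 0,"tz": -0.3,"wx": 0,"wy": 0,"wz": 0,"gripper": 30},
    {"tx": 0.4,"ty": 0,"tz": -0.3,"wx": 0,"wy": 0,"wz": 0,"gripper": 30},
    {"tx": 0.4,"ty": 0,"tz": -0.3,"wx": 0,"wy": 0,"wz": 0,"gripper": 30},
    {"tx": 0.4,"ty": 0,"tz": -0.3,"wx": 0,"wy": 0,"wz": 0,"gripper": 30},
    {"tx": 0.4,"ty": 0,"tz": -0.3,"wx": 0,"wy": 0,"wz": 0,"gripper": 30},
  ],
)

```text
time: 11.85
position: [530.6, -72.1, 71.9]
eef_rot: [-0.016, -0.407, -0.007, 0.913]
wrist_force: [-0.8, 0.9, 7.8]
finger_gap: 50.1
```

Contact at TCP z = 72. I'll take off most of the preload and open.

Request:
drive_tool(
  steps=[
    {"tx": -0.5,"ty": 0,"tz": 0.4,"wx": 0,"wy": 0,"wz": 0,"gripper": 30},
    {"tx": -0.5,"ty": 0,"tz": 0.4,"wx": 0,"wy": 0,"wz": 0,"gripper": 30},
    {"tx": -0.5,"ty": 0,"tz": 0.4,"wx": 0,"wy": 0,"wz": 0,"gripper": 75},
    {"tx": -0.5,"ty": 0,"tz": 0.4,"wx": 0,"wy": 0,"wz": 0,"gripper": 95},
    {"tx": -0.5,"ty": 0,"tz": 0.4,"wx": 0,"wy": 0,"wz": 0,"gripper": 95},
  ],
)

```text
time: 12.48
position: [530.5, -72.1, 71.6]
eef_rot: [-0.016, -0.407, -0.007, 0.913]
wrist_force: [-0.7, 0.3, 0.5]
finger_gap: 81.1
```

Run:
```python
from h import *; from rig import r, grab_frame
o=r.get_obs(); f=grab_frame("wrist"); s=grab_frame("scene"); print(o["position"],o["finger_gap"],o["wrist_force"].round(1)); cv2.imwrite("pics/w6.png",np.hstack([f["pixels"][:,80:430],cv2.copyMakeBorder(cv2.resize(s["pixels"][130:250,190:340],(450,360)),0,24,0,0,cv2.BORDER_CONSTANT)]))
```

```text
[530.46879282 -72.05682714  71.57652971] 81.12376273087553 [-0.7  0.3  0.5]
```

View pics/w6.png

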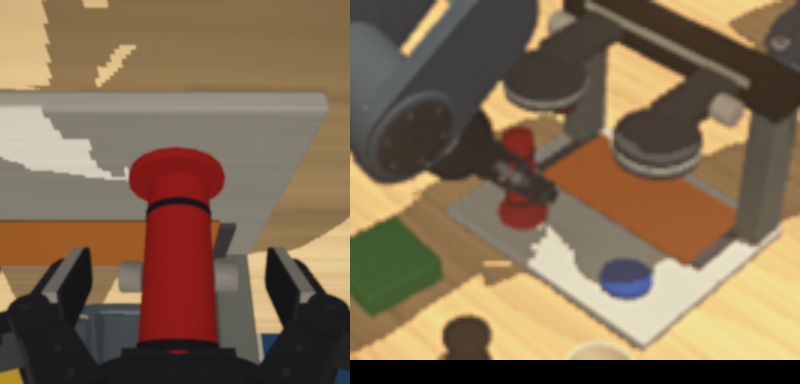

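The red float stands upright on its pad with the fingers open on both sides of it. Retreating outwards.

Request:
drive_tool(
  steps=[
    {"tx": -8,"ty": 0,"tz": -3,"wx": 0,"wy": 0,"wz": 0,"gripper": 100},
    {"tx": -20,"ty": 0,"tz": -8,"wx": 0,"wy": 0,"wz": 0,"gripper": 100},
    {"tx": -35,"ty": 0,"tz": -14,"wx": 0,"wy": 0,"wz": 0,"gripper": 100},
    {"tx": -55,"ty": 0,"tz": -22,"wx": 0,"wy": 0,"wz": 0,"gripper": 100},
    {"tx": -80,"ty": 0,"tz": -31,"wx": 0,"wy": 0,"wz": 0,"gripper": 100},
  ],
)

```text
time: 13.2
position: [607.9, -69.3, 111.1]
eef_rot: [-0.016, -0.407, -0.007, 0.913]
wrist_force: [-0.5, 0.0, 0.2]
finger_gap: 85.5
```

Request:
drive_tool(
  steps=[
    {"tx": -30,"ty": 0,"tz": 20,"wx": 0,"wy": 0,"wz": 0,"gripper": 100},
    {"tx": -65,"ty": 0,"tz": 45,"wx": 0,"wy": 0,"wz": 0,"gripper": 100},
    {"tx": -100,"ty": 0,"tz": 75,"wx": 0,"wy": 0,"wz": 0,"gripper": 100},
    {"tx": -120,"ty": 0,"tz": 95,"wx": 0,"wy": 0,"wz": 0,"gripper": 100},
    {"tx": -120,"ty": 0,"tz": 95,"wx": 0,"wy": 0,"wz": 0,"gripper": 100},
  ],
)

```text
time: 13.82
position: [617.4, -69.1, 265.7]
eef_rot: [-0.016, -0.409, -0.007, 0.912]
wrist_force: [0.3, -0.3, 0.4]
finger_gap: 85.6
```

```bash
python3 go.py 54 0 560 330 260 ; python3 go.py -126 0 560 330 260
python3 - <<'E'
from h import *; from rig import r, grab_frame
f=grab_frame("scene"); 
for c in("red","blue"):
  for a,p,m in blobs(f,c,40,3): 
    q=onplane(f,p,18)[0]
    if 400<q[0]<700: print(c,a,p.round(1),q.round(),onplane(f,p,44)[0].round())
E
```

```text
axle now [612.1 -69.2 259.7] target x-axis [ 0.  0. -1.] F [ 0.3 -0.3  0.4] j [-0.14  0.84  0.97 -0.13  2.05  1.38]
t [  26.9 -400.8   34.2] w [-2.341  0.308  0.891] deg 144.6
axle now [612.1 -69.2 259.7] target x-axis [ 0.  0. -1.] F [ 0.3 -0.3  0.4] j [-0.14  0.84  0.97 -0.13  2.05  1.38]
t [  26.9 -400.8   34.2] w [ 0.633  0.7   -0.242] deg 55.8
red 284 [246.3 190.1] [ 492. -106.   18.] [513. -83.  44.]
red 143 [344.5 275.4] [541. 305.  18.] [560. 314.  44.]
blue 1436 [123.1 128.2] [ 584. -720.   18.] [ 602. -676.   44.]
blue 165 [375.3 266.9] [463. 344.  18.] [485. 352.  44.]
```

```bash
python3 go.py -80 0 560 180 260 0
```

```text
axle now [616.9 -69.  263.8] target x-axis [ 0.  0. -1.] F [ 0.4  0.1 -0.2] j [-0.14  0.84  0.97 -0.13  2.05  1.38]
t [  35.  -250.8   33.4] w [-0.133  0.73   0.051] deg 42.6
```

Request:
drive_tool(
  steps=[
    {"tx": 7,"ty": -50,"tz": 7,"wx": -0.026,"wy": 0.146,"wz": 0.01,"gripper": 100},
    {"tx": 14,"ty": -100,"tz": 13,"wx": -0.053,"wy": 0.29,"wz": 0.02,"gripper": 100},
    {"tx": 21,"ty": -150,"tz": 20,"wx": -0.08,"wy": 0.44,"wz": 0.03,"gripper": 100},
    {"tx": 28,"ty": -200,"tz": 27,"wx": -0.106,"wy": 0.585,"wz": 0.04,"gripper": 100},
    {"tx": 35,"ty": -251,"tz": 33,"wx": -0.133,"wy": 0.73,"wz": 0.051,"gripper": 100},
  ],
)

```text
time: 14.5
position: [559.2, 181.7, 258.4]
eef_rot: [0.061, 0.705, 0.062, -0.704]
wrist_force: [1.8, 0.2, -0.2]
finger_gap: 85.3
```

```bash
python3 go.py 54 0 486 347 200 0
```

```text
axle now [559.2 181.7 258.4] target x-axis [ 0.  0. -1.] F [ 1.8  0.2 -0.2] j [0.23 0.42 1.55 0.   1.17 1.63]
t [  58.4 -175.5   43.5] w [-2.339e+00 -2.000e-03 -2.000e-03] deg 134.0
```

Request:
drive_tool(
  steps=[
    {"tx": 10,"ty": -35,"tz": 9,"wx": -0.18,"wy": 0,"wz": 0,"gripper": 100},
    {"tx": 20,"ty": -70,"tz": 18,"wx": -0.36,"wy": 0,"wz": 0,"gripper": 100},
    {"tx": 30,"ty": -105,"tz": 27,"wx": -0.54,"wy": 0,"wz": 0,"gripper": 100},
    {"tx": 44,"ty": -140,"tz": 35,"wx": -0.72,"wy": 0,"wz": 0,"gripper": 100},
    {"tx": 58,"ty": -175,"tz": 43,"wx": -0.9,"wy": 0,"wz": 0,"gripper": 100},
  ],
)

```text
time: 15.12
position: [486.3, 345.9, 199.6]
eef_rot: [-0.363, -0.605, -0.364, 0.608]
wrist_force: [0.3, -0.3, -1.2]
finger_gap: 85.6
```

Request:
drive_tool(
  steps=[
    {"tx": 0,"ty": 0,"tz": 0,"wx": -0.18,"wy": 0,"wz": 0,"gripper": 100},
    {"tx": 0,"ty": 0,"tz": 0,"wx": -0.36,"wy": 0,"wz": 0,"gripper": 100},
    {"tx": 0,"ty": 0,"tz": 0,"wx": -0.54,"wy": 0,"wz": 0,"gripper": 100},
    {"tx": 0,"ty": 0,"tz": 0,"wx": -0.72,"wy": 0,"wz": 0,"gripper": 100},
    {"tx": 0,"ty": 0,"tz": 0,"wx": -0.9,"wy": 0,"wz": 0,"gripper": 100},
  ],
)

```text
time: 15.75
position: [486.8, 344.8, 199.9]
eef_rot: [0.59, 0.387, 0.592, -0.389]
wrist_force: [0.6, -0.8, 0.1]
finger_gap: 85.2
```

Request:
drive_tool(
  steps=[
    {"tx": 0,"ty": 0,"tz": 0,"wx": -0.18,"wy": 0,"wz": 0,"gripper": 100},
    {"tx": 0,"ty": 0,"tz": 0,"wx": -0.36,"wy": 0,"wz": 0,"gripper": 100},
    {"tx": 0,"ty": 0,"tz": 0,"wx": -0.54,"wy": 0,"wz": 0,"gripper": 100},
    {"tx": 0,"ty": 0,"tz": 0,"wx": -0.54,"wy": 0,"wz": 0,"gripper": 100},
    {"tx": 0,"ty": 0,"tz": 0,"wx": -0.54,"wy": 0,"wz": 0,"gripper": 100},
  ],
)

```text
time: 16.38
position: [487.1, 344.9, 200.7]
eef_rot: [0.671, 0.219, 0.673, -0.22]
wrist_force: [0.5, -0.5, -0.5]
finger_gap: 85.4
```

```bash
python3 fl.py blue 54
```

```text
[487.050572   344.92753702 200.68141163] [ 0.54  0.5   1.58  0.    1.07 -0.4 ]
3459 [264. 181.] (106.58831787109375, 34.47799301147461) [491.  349.5  41. ] len 100.5 az -32.5
t [153.7   6.3   0.7] w [-0.063 -0.001  0.002] deg 3.6
```

View pics/fl.png

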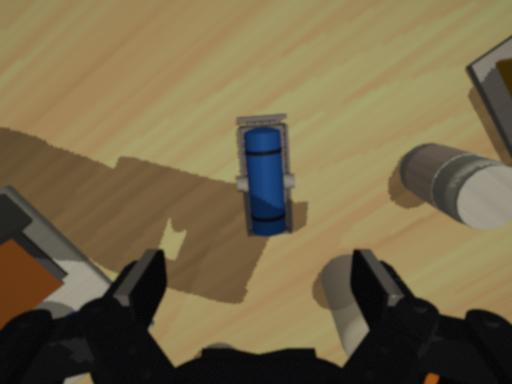

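The blue float is at (264,181) with axle ends at (242,184) and (289,182). The bottle and can are well clear on the right. Centring, then rechecking.

Request:
drive_tool(
  steps=[
    {"tx": 15,"ty": 3.5,"tz": 1,"wx": -0.03,"wy": 0,"wz": 0,"gripper": 100},
    {"tx": 29,"ty": 7,"tz": 2,"wx": -0.063,"wy": 0,"wz": 0,"gripper": 100},
    {"tx": 29,"ty": 7,"tz": 2,"wx": -0.063,"wy": 0,"wz": 0,"gripper": 100},
    {"tx": 29,"ty": 7,"tz": 2,"wx": -0.063,"wy": 0,"wz": 0,"gripper": 100},
    {"tx": 29,"ty": 7,"tz": 2,"wx": -0.063,"wy": 0,"wz": 0,"gripper": 100},
  ],
)

```text
time: 17.05
position: [493.1, 349.6, 172.8]
eef_rot: [0.679, 0.197, 0.679, -0.197]
wrist_force: [0.7, 0.1, 1.2]
finger_gap: 85.7
```

```bash
python3 fl.py blue 57.5
```

```text
[493.076036   349.58360992 172.81409025] [ 0.54  0.54  1.58  0.    1.02 -0.47]
4300 [256. 188.] (119.0, 38.0) [491.1 349.3  41. ] len 102.3 az -32.5
t [125.8  -1.3  -1.4] w [ 0.002 -0.001  0.   ] deg 0.1
```

Request:
drive_tool(
  steps=[
    {"tx": 40,"ty": -1.3,"tz": -1.2,"wx": 0,"wy": 0,"wz": 0,"gripper": 100},
    {"tx": 80,"ty": -1.3,"tz": -1.2,"wx": 0,"wy": 0,"wz": 0,"gripper": 100},
    {"tx": 110,"ty": -1.3,"tz": -1.2,"wx": 0,"wy": 0,"wz": 0,"gripper": 100},
    {"tx": 125,"ty": -1.3,"tz": -1.2,"wx": 0,"wy": 0,"wz": 0,"gripper": 100},
    {"tx": 125,"ty": -1.3,"tz": -1.2,"wx": 0,"wy": 0,"wz": 0,"gripper": 100},
  ],
)

```text
time: 17.73
position: [491.0, 349.0, 47.2]
eef_rot: [0.679, 0.197, 0.68, -0.197]
wrist_force: [-0.2, -0.4, -0.6]
finger_gap: 85.2
```

Request:
drive_tool(
  steps=[
    {"tx": 0,"ty": 0,"tz": 0,"wx": 0,"wy": 0,"wz": 0,"gripper": 40},
    {"tx": 0,"ty": 0,"tz": 0,"wx": 0,"wy": 0,"wz": 0,"gripper": 40},
    {"tx": 0,"ty": 0,"tz": 0,"wx": 0,"wy": 0,"wz": 0,"gripper": 40},
    {"tx": 0,"ty": 0,"tz": 0,"wx": 0,"wy": 0,"wz": 0,"gripper": 30},
    {"tx": 0,"ty": 0,"tz": 0,"wx": 0,"wy": 0,"wz": 0,"gripper": 30},
  ],
)

```text
time: 18.35
position: [491.7, 349.4, 48.9]
eef_rot: [0.679, 0.197, 0.679, -0.197]
wrist_force: [-1.7, -1.1, 7.2]
finger_gap: 50.6
```

Same grip signature as the red one (50.6 mm gap). Lifting.

Request:
drive_tool(
  steps=[
    {"tx": -12,"ty": 0,"tz": 0,"wx": 0,"wy": 0,"wz": 0,"gripper": 30},
    {"tx": -32,"ty": 0,"tz": 0,"wx": 0,"wy": 0,"wz": 0,"gripper": 30},
    {"tx": -60,"ty": 0,"tz": 0,"wx": 0,"wy": 0,"wz": 0,"gripper": 30},
    {"tx": -90,"ty": 0,"tz": 0,"wx": 0,"wy": 0,"wz": 0,"gripper": 30},
    {"tx": -115,"ty": 0,"tz": 0,"wx": 0,"wy": 0,"wz": 0,"gripper": 30},
  ],
)

```text
time: 18.98
position: [491.4, 349.2, 165.0]
eef_rot: [0.679, 0.197, 0.679, -0.197]
wrist_force: [0.2, 1.0, -2.1]
finger_gap: 50.2
```

Request:
drive_tool(
  steps=[
    {"tx": -20,"ty": 0,"tz": 0,"wx": 0,"wy": 0,"wz": 0,"gripper": 30},
    {"tx": -40,"ty": 0,"tz": 0,"wx": 0,"wy": 0,"wz": 0,"gripper": 30},
    {"tx": -60,"ty": 0,"tz": 0,"wx": 0,"wy": 0,"wz": 0,"gripper": 30},
    {"tx": -80,"ty": 0,"tz": 0,"wx": 0,"wy": 0,"wz": 0,"gripper": 30},
    {"tx": -80,"ty": 0,"tz": 0,"wx": 0,"wy": 0,"wz": 0,"gripper": 30},
  ],
)

```text
time: 19.6
position: [491.8, 349.3, 244.8]
eef_rot: [0.68, 0.198, 0.679, -0.196]
wrist_force: [-0.3, -0.0, -2.6]
finger_gap: 50.3
```

```bash
python3 go.py 92 42 575 190 200 5.5;python3 go.py -88 0 560 190 230 5.5
python3 - <<'E'
from h import *; from rig import r, grab_frame
o=r.get_obs(); f=grab_frame("wrist"); print(o["wrist_force"].round(1)); cv2.imwrite("pics/w7.png",f["pixels"])
for a,p,m in blobs(f,"blue",300): 
  ys,xs=np.nonzero(m); print(a,p.round(),xs.min(),xs.max(),ys.min(),ys.max())
E
```

```text
axle now [491.8 349.3 239.3] target x-axis [-0.67 -0.02 -0.74] F [-0.3 -0.  -2.6] j [ 0.54  0.46  1.52  0.    1.16 -0.47]
t [ 40.6 -88.1 158.5] w [-0.571  0.712 -0.222] deg 53.8
axle now [491.8 349.3 239.3] target x-axis [-0.  0. -1.] F [-0.3 -0.  -2.6] j [ 0.54  0.46  1.52  0.    1.16 -0.47]
t [  9.2 -98.1 142.9] w [ 2.542e+00 -3.000e-03 -2.000e-03] deg 145.7
[-0.3 -0.  -2.6]
4096 [258. 246.] 221 295 203 288
696 [ 79. 291.] 63 100 279 309
5341 [258. 320.] 209 306 283 353
```

```bash
python3 go.py -88 0 575 100 225 5.5
```

```text
axle now [491.3 349.1 237.9] target x-axis [-0.  0. -1.] F [ 0.1 -0.1 -3.6] j [ 0.54  0.46  1.52  0.    1.16 -0.47]
t [  12.7 -165.7  203.9] w [ 2.542e+00 -1.000e-03 -0.000e+00] deg 145.7
```

Request:
drive_tool(
  steps=[
    {"tx": 1,"ty": -15,"tz": 20,"wx": 0.18,"wy": 0,"wz": 0,"gripper": 30},
    {"tx": 2,"ty": -40,"tz": 50,"wx": 0.36,"wy": 0,"wz": 0,"gripper": 30},
    {"tx": 4,"ty": -65,"tz": 80,"wx": 0.54,"wy": 0,"wz": 0,"gripper": 30},
    {"tx": 5,"ty": -90,"tz": 110,"wx": 0.72,"wy": 0,"wz": 0,"gripper": 30},
    {"tx": 6,"ty": -105,"tz": 130,"wx": 0.9,"wy": 0,"wz": 0,"gripper": 30},
  ],
)

```text
time: 20.27
position: [544.9, 189.1, 235.5]
eef_rot: [0.524, 0.474, 0.525, -0.475]
wrist_force: [-0.3, 0.4, -1.3]
finger_gap: 50.3
```

```bash
python3 go.py -88 0 575 100 225 5.5
```

```text
axle now [544.8 189.1 230. ] target x-axis [-0.  0. -1.] F [-0.3  0.4 -1.3] j [0.25 0.42 1.6  0.   1.12 0.15]
t [ 5.  21.2 91.6] w [1.635 0.002 0.002] deg 93.7
```

Request:
drive_tool(
  steps=[
    {"tx": 1,"ty": 4,"tz": 15,"wx": 0.18,"wy": 0,"wz": 0,"gripper": 30},
    {"tx": 2,"ty": 8,"tz": 37,"wx": 0.36,"wy": 0,"wz": 0,"gripper": 30},
    {"tx": 3,"ty": 13,"tz": 58,"wx": 0.54,"wy": 0,"wz": 0,"gripper": 30},
    {"tx": 4,"ty": 18,"tz": 78,"wx": 0.72,"wy": 0,"wz": 0,"gripper": 30},
    {"tx": 5,"ty": 21,"tz": 91,"wx": 0.9,"wy": 0,"wz": 0,"gripper": 30},
  ],
)

```text
time: 20.9
position: [575.3, 101.6, 230.5]
eef_rot: [-0.265, -0.654, -0.266, 0.656]
wrist_force: [0.3, -0.4, -2.0]
finger_gap: 50.4
```

Request:
drive_tool(
  steps=[
    {"tx": 0,"ty": 0,"tz": 0,"wx": 0.18,"wy": 0,"wz": 0,"gripper": 30},
    {"tx": 0,"ty": 0,"tz": 0,"wx": 0.36,"wy": 0,"wz": 0,"gripper": 30},
    {"tx": 0,"ty": 0,"tz": 0,"wx": 0.54,"wy": 0,"wz": 0,"gripper": 30},
    {"tx": 0,"ty": 0,"tz": 0,"wx": 0.73,"wy": 0,"wz": 0,"gripper": 30},
    {"tx": 0,"ty": 0,"tz": 0,"wx": 0.73,"wy": 0,"wz": 0,"gripper": 30},
  ],
)

```text
time: 21.52
position: [575.1, 102.5, 230.6]
eef_rot: [-0.017, -0.706, -0.017, 0.708]
wrist_force: [0.4, 0.1, -2.2]
finger_gap: 50.6
```

```bash
python3 go.py -88 -42 585 67 150 5.5
```

```text
axle now [575.  102.5 225.1] target x-axis [-0.67 -0.02 -0.74] F [ 0.4  0.1 -2.2] j [ 0.1   0.44  1.59 -0.    1.12  1.62]
t [ 76.5  36.  -12.1] w [ 0.013 -0.73  -0.005] deg 41.9
```

Request:
drive_tool(
  steps=[
    {"tx": 15,"ty": 7,"tz": -2,"wx": 0,"wy": -0.15,"wz": 0,"gripper": 30},
    {"tx": 31,"ty": 14,"tz": -4,"wx": 0,"wy": -0.3,"wz": 0,"gripper": 30},
    {"tx": 47,"ty": 21,"tz": -7,"wx": 0.005,"wy": -0.45,"wz": 0,"gripper": 30},
    {"tx": 63,"ty": 29,"tz": -10,"wx": 0.01,"wy": -0.6,"wz": -0.003,"gripper": 30},
    {"tx": 76.5,"ty": 36,"tz": -12,"wx": 0.013,"wy": -0.73,"wz": -0.005,"gripper": 30},
  ],
)

```text
time: 22.15
position: [589.2, 66.8, 153.7]
eef_rot: [-0.016, -0.405, -0.009, 0.914]
wrist_force: [0.0, 0.5, -2.4]
finger_gap: 50.5
```

Request:
drive_tool(
  steps=[
    {"tx": 0,"ty": 0,"tz": 0,"wx": 0,"wy": 0,"wz": 0,"gripper": 30},
    {"tx": 0,"ty": 0,"tz": 0,"wx": 0,"wy": 0,"wz": 0,"gripper": 30},
    {"tx": 0,"ty": 0,"tz": 0,"wx": 0,"wy": 0,"wz": 0,"gripper": 30},
    {"tx": 0,"ty": 0,"tz": 0,"wx": 0,"wy": 0,"wz": 0,"gripper": 30},
    {"tx": 0,"ty": 0,"tz": 0,"wx": 0,"wy": 0,"wz": 0,"gripper": 30},
  ],
)

```text
time: 22.78
position: [589.1, 67.2, 155.4]
eef_rot: [-0.015, -0.408, -0.007, 0.913]
wrist_force: [1.4, -0.5, -2.8]
finger_gap: 50.8
```

```bash
python3 go.py -88 -42 570 67 76 5.5
python3 - <<'E'
from h import *; from rig import r, grab_frame
o=r.get_obs(); f=grab_frame("wrist"); cv2.imwrite("pics/w8.png",f["pixels"])
for c in("red","blue"):
  for a,p,m in blobs(f,c,150,3): print(c,a,p.round(),onplane(f,p,18,o)[0].round(1))
E
```

```text
axle now [585.4  67.1 151.3] target x-axis [-0.67 -0.02 -0.74] F [ 1.4 -0.5 -2.8] j [0.03 0.89 1.15 0.   1.84 1.57]
t [ 66.4  -0.4 -38.7] w [-0.001 -0.003  0.001] deg 0.2
red 1791 [419. 134.] [530.6 -66.8  18. ]
red 2946 [439. 183.] [ 458. -122.   18.]
red 1691 [458. 235.] [ 326.7 -218.2   18. ]
red 170 [423. 279.] [ 108.1 -276.    18. ]
blue 1942 [254. 136.] [523.4  68.7  18. ]
blue 1357 [257. 183.] [452.1  63.8  18. ]
blue 9125 [258. 270.] [152.7  52.9  18. ]
blue 357 [259. 348.] [-1453.5    -6.1    18. ]
```

View pics/w8.png

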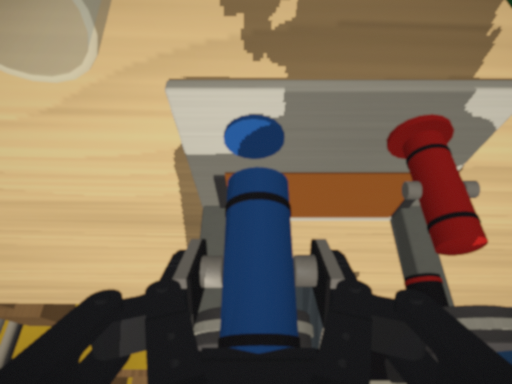

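The blue float hangs with its lower end near (257,180), and the blue pad is at (254,136). The red float still stands on its pad at (420,135). The beaker at top left is clear.

Request:
drive_tool(
  steps=[
    {"tx": 14,"ty": 0,"tz": -8,"wx": 0,"wy": 0,"wz": 0,"gripper": 30},
    {"tx": 30,"ty": 0,"tz": -17,"wx": 0,"wy": 0,"wz": 0,"gripper": 30},
    {"tx": 46,"ty": 0,"tz": -27,"wx": 0,"wy": 0,"wz": 0,"gripper": 30},
    {"tx": 60,"ty": -0.5,"tz": -35,"wx": 0,"wy": 0,"wz": 0,"gripper": 30},
    {"tx": 66.4,"ty": -0.5,"tz": -38.7,"wx": 0,"wy": 0,"wz": 0,"gripper": 30},
  ],
)

```text
time: 23.45
position: [572.9, 67.1, 78.2]
eef_rot: [-0.015, -0.407, -0.007, 0.913]
wrist_force: [0.1, 0.2, -3.0]
finger_gap: 50.8
```

```bash
python3 go.py -88 -42 521.5 67.5 74 5.5
```

```text
axle now [569.3  67.   74.1] target x-axis [-0.67 -0.02 -0.74] F [ 0.1  0.2 -3. ] j [0.04 0.96 1.22 0.   1.7  1.57]
t [32.  -2.1 35.4] w [-0.001 -0.     0.001] deg 0.1
```

Request:
drive_tool(
  steps=[
    {"tx": 5,"ty": -0.5,"tz": 5.5,"wx": 0,"wy": 0,"wz": 0,"gripper": 30},
    {"tx": 12,"ty": -1,"tz": 13,"wx": 0,"wy": 0,"wz": 0,"gripper": 30},
    {"tx": 19.5,"ty": -1.5,"tz": 21.5,"wx": 0,"wy": 0,"wz": 0,"gripper": 30},
    {"tx": 27,"ty": -2,"tz": 30,"wx": 0,"wy": 0,"wz": 0,"gripper": 30},
    {"tx": 32,"ty": -2.1,"tz": 35.4,"wx": 0,"wy": 0,"wz": 0,"gripper": 30},
  ],
)

```text
time: 24.08
position: [525.2, 67.7, 79.8]
eef_rot: [-0.015, -0.408, -0.007, 0.913]
wrist_force: [0.2, -0.9, -2.3]
finger_gap: 50.5
```

Request:
drive_tool(
  steps=[
    {"tx": 0,"ty": 0,"tz": 0,"wx": 0,"wy": 0,"wz": 0,"gripper": 30},
    {"tx": 0,"ty": 0,"tz": 0,"wx": 0,"wy": 0,"wz": 0,"gripper": 30},
    {"tx": 0.8,"ty": 0,"tz": -0.7,"wx": 0,"wy": 0,"wz": 0,"gripper": 30},
    {"tx": 1.6,"ty": 0,"tz": -1.4,"wx": 0,"wy": 0,"wz": 0,"gripper": 30},
    {"tx": 2.4,"ty": 0,"tz": -2,"wx": 0,"wy": 0,"wz": 0,"gripper": 30},
  ],
)

```text
time: 24.7
position: [525.7, 67.6, 76.1]
eef_rot: [-0.015, -0.407, -0.007, 0.913]
wrist_force: [-0.6, 1.1, -2.0]
finger_gap: 50.5
```

```bash
python3 go.py -88 -42 521.5 67.5 68.5 5.5
python3 - <<'E'
from h import *; from rig import r, grab_frame
f=grab_frame("wrist"); s=grab_frame("scene"); cv2.imwrite("pics/w9.png",np.hstack([f["pixels"][:,80:430],cv2.copyMakeBorder(cv2.resize(s["pixels"][130:250,190:340],(450,360)),0,24,0,0,cv2.BORDER_CONSTANT)]))
E
```

```text
axle now [522.   67.5  72. ] target x-axis [-0.67 -0.02 -0.74] F [-0.6  1.1 -2. ] j [0.04 0.89 1.38 0.   1.61 1.57]
t [ 2.9 -0.  -1.9] w [-0.001 -0.002  0.001] deg 0.1
```

View pics/w9.png

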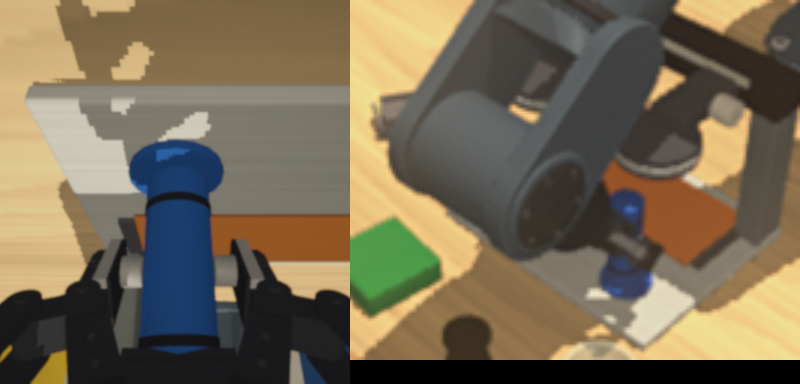

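The blue float is centred over its pad: float (178,200) and pad (176,165) on the wrist side, pad (627,280) in the scene view. Lowering to contact.

Request:
drive_tool(
  steps=[
    {"tx": 0.6,"ty": 0,"tz": -0.5,"wx": 0,"wy": 0,"wz": 0,"gripper": 30},
    {"tx": 1.2,"ty": 0,"tz": -1.0,"wx": 0,"wy": 0,"wz": 0,"gripper": 30},
    {"tx": 1.8,"ty": 0,"tz": -1.5,"wx": 0,"wy": 0,"wz": 0,"gripper": 30},
    {"tx": 2.3,"ty": 0,"tz": -2,"wx": 0,"wy": 0,"wz": 0,"gripper": 30},
    {"tx": 2.3,"ty": 0,"tz": -2,"wx": 0,"wy": 0,"wz": 0,"gripper": 30},
  ],
)

```text
time: 25.42
position: [525.7, 67.6, 73.7]
eef_rot: [-0.015, -0.408, -0.007, 0.913]
wrist_force: [-0.6, -0.3, 5.0]
finger_gap: 50.5
```

Request:
drive_tool(
  steps=[
    {"tx": 0.4,"ty": 0,"tz": -0.3,"wx": 0,"wy": 0,"wz": 0,"gripper": 30},
    {"tx": 0.7,"ty": 0,"tz": -0.6,"wx": 0,"wy": 0,"wz": 0,"gripper": 30},
    {"tx": 0.7,"ty": 0,"tz": -0.6,"wx": 0,"wy": 0,"wz": 0,"gripper": 30},
    {"tx": 0.7,"ty": 0,"tz": -0.6,"wx": 0,"wy": 0,"wz": 0,"gripper": 30},
    {"tx": 0.7,"ty": 0,"tz": -0.6,"wx": 0,"wy": 0,"wz": 0,"gripper": 30},
  ],
)

```text
time: 26.05
position: [525.9, 67.6, 73.5]
eef_rot: [-0.015, -0.408, -0.007, 0.913]
wrist_force: [0.5, -0.5, 11.2]
finger_gap: 50.5
```

Contact. Relieving the preload and opening.

Request:
drive_tool(
  steps=[
    {"tx": -0.8,"ty": 0,"tz": 0.7,"wx": 0,"wy": 0,"wz": 0,"gripper": 30},
    {"tx": -0.8,"ty": 0,"tz": 0.7,"wx": 0,"wy": 0,"wz": 0,"gripper": 30},
    {"tx": -0.8,"ty": 0,"tz": 0.7,"wx": 0,"wy": 0,"wz": 0,"gripper": 75},
    {"tx": -0.8,"ty": 0,"tz": 0.7,"wx": 0,"wy": 0,"wz": 0,"gripper": 95},
    {"tx": -0.8,"ty": 0,"tz": 0.7,"wx": 0,"wy": 0,"wz": 0,"gripper": 95},
  ],
)

```text
time: 26.68
position: [525.5, 67.6, 73.1]
eef_rot: [-0.015, -0.407, -0.007, 0.913]
wrist_force: [-0.1, 0.4, 0.5]
finger_gap: 81.0
```

Request:
drive_tool(
  steps=[
    {"tx": -8,"ty": 0,"tz": -3,"wx": 0,"wy": 0,"wz": 0,"gripper": 100},
    {"tx": -20,"ty": 0,"tz": -8,"wx": 0,"wy": 0,"wz": 0,"gripper": 100},
    {"tx": -35,"ty": 0,"tz": -14,"wx": 0,"wy": 0,"wz": 0,"gripper": 100},
    {"tx": -55,"ty": 0,"tz": -22,"wx": 0,"wy": 0,"wz": 0,"gripper": 100},
    {"tx": -80,"ty": 0,"tz": -31,"wx": 0,"wy": 0,"wz": 0,"gripper": 100},
  ],
)

```text
time: 27.3
position: [602.9, 70.2, 112.7]
eef_rot: [-0.015, -0.407, -0.007, 0.913]
wrist_force: [-0.1, -0.3, 0.4]
finger_gap: 85.3
```

Request:
drive_tool(
  steps=[
    {"tx": -20,"ty": 0,"tz": 14,"wx": 0,"wy": 0,"wz": 0,"gripper": 100},
    {"tx": -40,"ty": 0,"tz": 30,"wx": 0,"wy": 0,"wz": 0,"gripper": 100},
    {"tx": -55,"ty": 0,"tz": 42,"wx": 0,"wy": 0,"wz": 0,"gripper": 100},
    {"tx": -60,"ty": 0,"tz": 48,"wx": 0,"wy": 0,"wz": 0,"gripper": 100},
    {"tx": -60,"ty": 0,"tz": 48,"wx": 0,"wy": 0,"wz": 0,"gripper": 100},
  ],
)

```text
time: 27.92
position: [606.3, 70.3, 188.9]
eef_rot: [-0.015, -0.408, -0.007, 0.913]
wrist_force: [-0.1, -0.1, 0.3]
finger_gap: 85.5
```

Run:
```python
from h import *; from rig import r, grab_frame
o=r.get_obs(); print(o["position"],o["wrist_force"].round(1),o["time"]); f=grab_frame("wrist"); s=grab_frame("side"); cv2.imwrite("pics/w10.png",np.hstack([f["pixels"],cv2.copyMakeBorder(cv2.resize(s["pixels"][150:260,190:285],(285,330)),0,54,0,0,cv2.BORDER_CONSTANT)]))
```

```text
[606.33531662  70.33106765 188.92808642] [-0.1 -0.1  0.3] 27.925
```

View pics/w10.png

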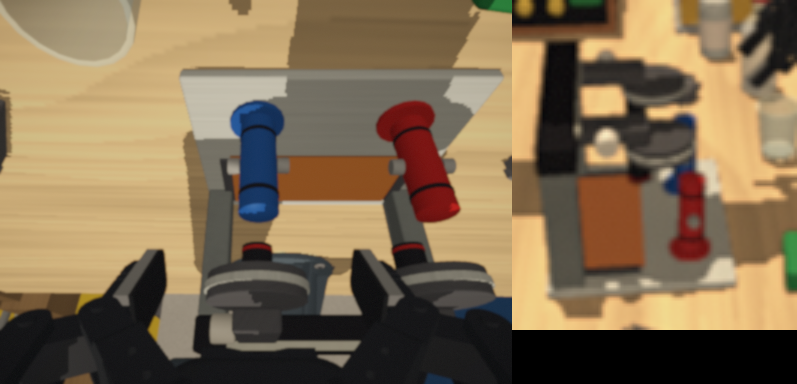

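Both floats stand upright on their own pads: blue at (258,165) and red at (418,160) in the wrist view, confirmed by the side view. I'll hold briefly, check that they are still, and hand in.

Request:
drive_tool(
  steps=[
    {"tx": 0,"ty": 0,"tz": 0,"wx": 0,"wy": 0,"wz": 0,"gripper": 100},
    {"tx": 0,"ty": 0,"tz": 0,"wx": 0,"wy": 0,"wz": 0,"gripper": 100},
    {"tx": 0,"ty": 0,"tz": 0,"wx": 0,"wy": 0,"wz": 0,"gripper": 100},
    {"tx": 0,"ty": 0,"tz": 0,"wx": 0,"wy": 0,"wz": 0,"gripper": 100},
    {"tx": 0,"ty": 0,"tz": 0,"wx": 0,"wy": 0,"wz": 0,"gripper": 100},
  ],
)

```text
time: 28.65
position: [606.4, 70.3, 188.9]
eef_rot: [-0.015, -0.408, -0.007, 0.913]
wrist_force: [-0.8, -0.2, -0.7]
finger_gap: 85.4
```

Run:
```python
from h import *; from rig import r, grab_frame, hand_in
g0=cv2.imread("pics/w10.png")[:,:512]; o=r.get_obs(); f=grab_frame("wrist")
f0=dict(f); f0["pixels"]=g0
for c,q in(("red",(525,-72.5)),("blue",(521,67.5))):
  for k,ff in enumerate((f0,f)):
    m=mask(ff,c); m[230:]=0; ys,xs=np.nonzero(m); print(c,k,len(xs),xs.mean().round(2),ys.mean().round(2))
  print(c,"projected foot/top",proj(f,[[*q,18],[*q,118]],o).round())
hand_in()
```

```text
red 0 4814 419.37 159.46
red 1 4814 419.36 159.49
red projected foot/top [[408. 123.]
 [439. 220.]]
blue 0 4229 257.6 158.41
blue 1 4227 257.59 158.42
blue projected foot/top [[258. 123.]
 [258. 219.]]
the job is handed in; nothing more can be done
```

I gripped each float by its axle ends and let it swing heavy end down. Then, with the gripper leaned 42° to the open side, I set each one on the pad of its own colour and backed out. The job was handed in at about 29 s of the 72 s.

- **Standing:** the last wrist and side pictures show both floats upright on their pads with the gripper clear. The pad middles I aimed for project to where the floats stand in the picture.
- **Stillness:** the float centroids moved less than 0.05 px over the final 0.6 s.
- **Forces:** the setting-down forces at the wrist peaked at about 8 N (red) and 11 N (blue). I saw no sign of contact with the microscope. The bystanders were not checked one by one at the end.
- **Disagreements:** the vertical and leaned wrist views put the pads 3–6 mm apart along x, so I aimed between them. The axle also sat about 5.5 mm ahead of the TCP, not the 8 mm I first assumed, so the red float stands about 2 mm farther out than aimed.

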